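# Find and press the hidden catch of the egg-money box

### The job

The egg-money box on the bench has a hidden catch: one of the six identical flush plates in its top is a push plate, and pressing it lets the cash drawer spring out of the front. Feel gently over the plates with the fingertips until you find the one that gives, press it in so that the drawer springs fully out, then take the hand away so that the plate comes back up. Grasp nothing, and leave the small things standing round the box where they are.

Things in the scene. Friction and masses are not known exactly. Their poses are not given: they have to be found in the camera images.
- cash_box: Plain wooden box fixed to the bench, 120 (x) x 172 (y) x 85 mm high. Origin: centre of its underside; x points to its back, y to its left, z up. Drawer front (no handle) at its -x side. The dark coin slot along the top's rear edge does nothing. Trimmer shafts, up to 150 mm above the bench, cross before and behind it; the front one bears an upright loop handle, 280 mm high, right of the box.
- panel (a point): Centre of the field of plates in the box's top, in the plane of the top; axes as the box's. Six identical square wooden plates of 43 mm, flush with the frame, in two rows of three: centres at x = -24 and +24 mm, y = -48, 0 and +48 mm from here. 3 mm bars divide them. Five are firm (give 1 mm at 10 N); any one of the six is the catch and sinks. Fingertips must fit its 45 mm opening.
- catch (a joint): How far the catch plate is pressed in, m: 0 = flush (a spring brings it back up when let go), 0.007 = fully in, at its stop. It starts to yield at about 2 N, lets go of the drawer at about 4 to 5 mm and 4 N, and reaches its stop at about 5 N. Which plate it is differs each time and must be found by feel.
- drawer (a joint): How far the drawer has come out to the box's -x side, m: 0 = shut and latched, 0.042 = fully out. Its spring pushes it out in about half a second once the catch lets go, and keeps it out. It runs 7 to 65 mm above the bench, below the plates.
- spark_plug: Bystander, loose: spark plug standing on end, 23 x 23 x 58 mm, about 122 mm to the left (+y) of the box's centre. Origin: centre of its underside, z up.
- plug_carton: Bystander, loose: small upright carton, 25 x 25 x 72 mm, about 130 mm to the left of the box's centre, behind the spark plug. Origin: centre of its underside, z up.
- padlock_old: Bystander, loose: padlock standing upright, 22 x 44 x 70 mm, about 118 mm to the right (-y) of the box's centre. Origin: centre of its underside, z up.
- tape_2: Bystander, loose: small black roll of tape lying flat, 53 x 51 x 19 mm, about 130 mm to the right of the box's centre, near its front. Origin: centre of its underside, z up.
- screw_tin: Bystander, loose: open tin of screws, 74 x 74 x 62 mm, about 200 mm to the right of the box's centre. Origin: centre of its underside, z up.

How it is judged:
By the outcome, as a careful person would: the job done as asked, in the order asked, and still so for the second after the job is handed in, with the robot touching nothing.
It also fails if it takes over 58 s, if anything falls off the work surface, if the arm or the gripper's body presses on something with over 40 N, if the wrist force passes 120 N, or if a joint passes its speed limit or range.

### The arm

A 6-joint arm with a two-finger parallel gripper is mounted at the origin on a cart in front of the work surface, level with it; the furniture and walls round the work are solid. World frame = base frame: x ahead of the robot, y to its left, z up, the work surface at z = 0. Lengths are in mm, angles in rad, forces in N, time in s.
With the tool pointing down it reaches from about 350 to 1000 mm from the base axis. Payload 7.1 kg.
Tool frame: the origin (TCP) lies midway between the tips of the shut fingers; the grasp point (between the pads) lies 19 mm behind it; z points along the fingers, y is the line along which they close (so a half turn about z gives the same grasp; the last joint's range is limited). The gripper opens to 85 mm and grips with 20 to 120 N. Pads are 22 mm wide; open, the fingers measure 114 mm over their backs; the gripper's body (76 mm by 85 mm) begins 54 mm behind the grasp point. The pads swing forward as they close: fully open they stand 13 mm farther back than shut.
Start: joints at [-1.19, 0.423, 1.63, -0, 1.089, -0.019], TCP at [243.287, -575.688, 231.319] pointing down, gripper open.
Joint ranges: [-3, 3], [-0.9, 2.11], [0.09, 2.58], [-1.31, 4.45], [0.11, 2.69], [-2.54, 2.54]. Speed limits (rad/s): [2.39, 2.39, 3.01, 3.14, 3.14, 3.14].

### API

Orientations are given as a unit quaternion [x, y, z, w].
In Python, from station import env, ik, monitor, get_image, ticket, look_for, pinpoint gives the robot as it stands. Calls block until the motion is done:
- env.movep(position, orientation): joint-space move of the TCP to a pose.
- env.move_l(position, frame=None, feed=150): straight line of the TCP; frame=None keeps the orientation; feed is the mean speed in mm/s.
- env.move_j(angles): joint-space move.
- env.gripper_open() and env.gripper_close(grasp_force=None): open the fingers fully, or close them until they stop; grasp_force is the grip in N (None keeps the last).
- env.hold(seconds).
- ik(position, orientation): joint angles nearest the present ones, or None.
- monitor.state(): the state.
- get_image(name): name is "scene" or "side" or "wrist"; returns a dict with "frame" (384x512x3 uint8, red, green, blue), "depth" (384x512 float32, mm along the optical axis (not along the pixel's ray), 0 where there is no reading), "vfov" (degrees; the focal length in pixels is half the picture's height over the tangent of half this angle, whatever the lens; pixels are square), "cx", "cy" (the principal point, pixels), "rvec" (rotation vector, rad) and "tvec" (3), from world to camera coordinates, as OpenCV has them; the wrist camera has in their place "mount" (4x4, takes a point from camera to tool coordinates, whose origin is the TCP and whose axes are the flange's). Camera axes: x right, y down, z forward; pixel columns grow to the right and rows downward; lengths in mm; the calibration is good to about 2 mm. The wrist camera is an equidistant fisheye: a pixel r from the principal point sees the ray r / f radians off the axis. A picture is of the moment at which its call begins: read the wrist's pose just before it.
A pose or a line that the arm cannot do raises env.Unreachable and nothing moves.
- ticket.close_job(): hands the job in; it is judged then, once.
Trained networks look in the newest picture that a camera, given by its name, has taken for a name from the list of things; names that differ only in an ending like _2 or _b are one class to them, and where a whole thing is asked for, a point or a joint stands for the part that bears it (a point fixed in the world has none). Each returns a list of dicts, best first, with "score" (0 to 1); they miss things now and then, are a little off and sometimes report something else, mostly with a low value. They report only what shows in the picture. A call takes as long as a camera call.
- look_for(camera, name): "box" ([left, top, width, height] in pixels, round what is visible of it).
- pinpoint(camera, name): "pixel" ([column, row] in pixels: a listed point, or the origin of a listed thing).
The state is a dict: "time_s": time; "joint_pos": joint angles; "joint_vel": joint speeds; "effort": joint torques, N m; "position": TCP position; "tool_rot": TCP orientation; "ft_force": force on the tool from outside, world axes, zero at the start; "wrist_torque": the same for the moment, N m; "finger_gap": opening from 0.0 (shut) to 1.0 (fully open); "gripper_force": force on a finger pad.
Only numpy, scipy, OpenCV 4.12 (cv2) and the standard library are available. Lean on these libraries where they do the work, as an engineer would, in place of code of your own. Each camera call takes 0.05 s, during which the arm holds its last target. There are 200 camera calls.

## Working session

There is one attempt and no reset: what is moved stays moved. The work goes in short steps, each a Python script; the robot and the scene stay as the last script left them, time stands still between calls to the robot, and variables do not carry over. Pictures are saved under pics/ and viewed, at most 10 in all, crops included, and the job is handed in when it is done.

```bash
mkdir -p pics; cat > h.py <<'E'
from station import env, ik, monitor, get_image, ticket, look_for, pinpoint
import numpy as np, cv2
from scipy.spatial.transform import Rotation as R
def world(im,px,d=None,z=None):
    f=im["frame"].shape[0]/2/np.tan(np.radians(im["vfov"])/2)
    Rm=cv2.Rodrigues(np.array(im["rvec"],float))[0]; t=np.array(im["tvec"],float).ravel()
    r=np.array([(px[0]-im["cx"])/f,(px[1]-im["cy"])/f,1.])
    c=-Rm.T@t; w=Rm.T@r
    if z is not None: return c+w*(z-c[2])/w[2]
    return c+w*(d if d is not None else im["depth"][int(round(px[1])),int(round(px[0]))])
E
python3 - <<'E'
from h import *
s=monitor.state();print(s["time_s"],s["tool_rot"],s["ft_force"])
ims=[]
for c in ["scene","side"]:
    im=get_image(c);ims.append(im["frame"])
    np.savez(f"pics/{c}0.npz",**im)
    cv2.imwrite(f"pics/{c}0.png",cv2.resize(im["frame"][:,:,::-1],(800,600)))
    for n in ["panel","cash_box","spark_plug","plug_carton","padlock_old","tape_2","screw_tin"]:
        p=pinpoint(c,n)[:1]
        print(c,n,[(np.round(q["pixel"]),round(q["score"],2),np.round(world(im,q["pixel"],z=85 if n=="panel" else 0))) for q in p])
E
```

```text
0.0 [ 9.80086522e-01  1.98569301e-01 -1.54111769e-04 -7.86637607e-04] [ 1.01386984 -0.70834221  1.0553711 ]
scene panel [(array([224., 174.]), 0.61, array([569., 237.,  85.]))]
scene cash_box [(array([233., 202.]), 0.82, array([578., 222.,   0.]))]
scene spark_plug [(array([184., 178.]), 0.54, array([530., 357.,   0.]))]
scene plug_carton [(array([203., 171.]), 0.64, array([580., 350.,   0.]))]
scene padlock_old [(array([270., 236.]), 0.7, array([583.,  95.,   0.]))]
scene tape_2 [(array([246., 250.]), 0.72, array([520.,  99.,   0.]))]
scene screw_tin [(array([297., 253.]), 0.56, array([601.,  27.,   0.]))]
side panel [(array([242., 219.]), 0.66, array([566., 227.,  85.]))]
side cash_box [(array([244., 230.]), 0.57, array([576., 223.,   0.]))]
side spark_plug [(array([186., 262.]), 0.56, array([534., 358.,   0.]))]
side plug_carton [(array([184., 242.]), 0.68, array([581., 355.,   0.]))]
side padlock_old []
side tape_2 [(array([308., 238.]), 0.59, array([524.,  95.,   0.]))]
side screw_tin [(array([307., 243.]), 0.75, array([514.,  99.,   0.]))]
```

```bash
ls; ls pics
```

```text
h.py
pics
scene0.npz
scene0.png
side0.npz
side0.png
```

View pics/scene0.png

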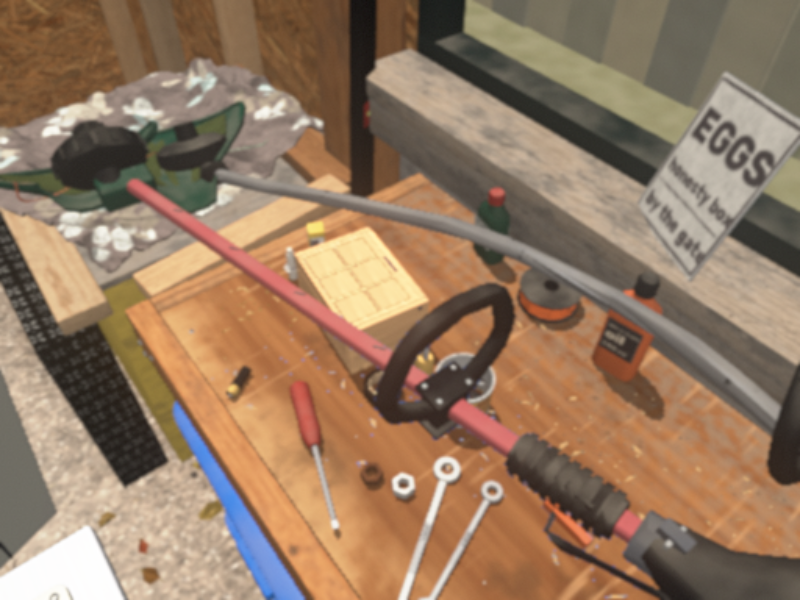

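View pics/side0.png

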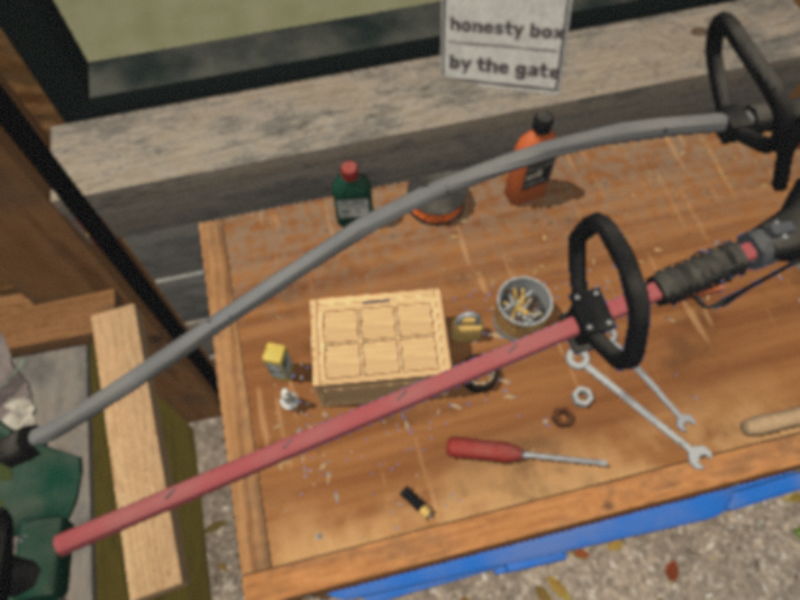

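The scene picture shows the box top at about (295–428, 228–330) of 800x600, with the red shaft in front, the grey shaft behind and the loop handle to its right. The side picture shows all six plates, at (310–452, 290–363). Next I fit the top and the shafts from depth.

```bash
python3 - <<'E'
from h import *
P={}
for c in ["scene","side"]:
    im=dict(np.load(f"pics/{c}0.npz")); d=im["depth"]; f=192/np.tan(np.radians(float(im["vfov"]))/2)
    v,u=np.mgrid[:384,:512]; Rm=cv2.Rodrigues(im["rvec"])[0]
    X=np.stack([(u-im["cx"])/f*d,(v-im["cy"])/f*d,d],-1)-im["tvec"].ravel(); X=X@Rm
    rgb=im["frame"].astype(int); ok=d>0
    near=ok&(abs(X[...,0]-570)<100)&(abs(X[...,1]-228)<120)
    top=near&(abs(X[...,2]-85)<6)&(rgb[...,0]>150)
    m=max(range(1,(l:=cv2.connectedComponentsWithStats(top.astype(np.uint8)))[0]),key=lambda i:l[2][i,4]); top=l[1]==m
    q=X[top]; r=cv2.minAreaRect(q[:,:2].astype(np.float32)); print(c,"top",r,np.median(q[:,2]),top.sum(), cv2.boxPoints(r).round().tolist())
    for y0 in range(80,400,40):
        s=ok&(abs(X[...,1]-y0)<8)&(X[...,2]>95)&(X[...,2]<330)&(X[...,0]>350)&(X[...,0]<850)
        p=X[s]; 
        for nm,w in [("front",p[p[:,0]<570]),("rear",p[p[:,0]>=570])]:
            if len(w): print(y0,nm,len(w),"x",np.percentile(w[:,0],[2,50,98]).round(),"z",np.percentile(w[:,2],[2,50,98]).round())
E
```

```text
scene top ((571.9795532226562, 223.54638671875), (174.6246795654297, 120.99393463134766), 81.8320541381836) 85.04951189434038 3229 [[500.0, 146.0], [619.0, 129.0], [644.0, 301.0], [525.0, 319.0]]
80 front 105 x [484. 491. 505.] z [113. 127. 131.]
80 rear 268 x [738. 829. 846.] z [ 97. 134. 155.]
120 front 97 x [478. 484. 499.] z [108. 123. 126.]
120 rear 242 x [730. 829. 848.] z [ 97. 129. 155.]
160 front 91 x [472. 479. 494.] z [104. 119. 122.]
160 rear 226 x [722. 829. 847.] z [ 96. 124. 155.]
200 front 83 x [465. 473. 487.] z [102. 116. 118.]
200 rear 340 x [715. 814. 847.] z [ 96. 116. 155.]
240 front 75 x [459. 466. 481.] z [100. 112. 115.]
240 rear 179 x [705. 829. 849.] z [ 96. 127. 155.]
280 front 69 x [453. 460. 475.] z [ 96. 108. 111.]
280 rear 148 x [697. 830. 847.] z [ 96. 127. 154.]
320 front 62 x [448. 455. 469.] z [ 96. 104. 108.]
320 rear 114 x [827. 831. 848.] z [ 97. 139. 154.]
360 front 49 x [443. 451. 463.] z [ 97. 102. 105.]
360 rear 111 x [827. 831. 849.] z [ 97. 139. 154.]
side top ((575.4274291992188, 225.112060546875), (172.5802764892578, 121.53190612792969),
[... 229 characters left out ...]
. 490. 503.] z [114. 123. 126.]
120 rear 251 x [734. 832. 849.] z [ 97. 131. 156.]
160 front 115 x [475. 484. 497.] z [109. 119. 122.]
160 rear 257 x [726. 832. 848.] z [ 98. 125. 156.]
200 front 116 x [469. 478. 491.] z [108. 116. 119.]
200 rear 324 x [718. 815. 847.] z [ 96. 118. 156.]
240 front 118 x [463. 472. 484.] z [104. 112. 115.]
240 rear 260 x [708. 832. 849.] z [ 96. 118. 155.]
280 front 121 x [456. 466. 479.] z [ 99. 108. 112.]
280 rear 232 x [699. 832. 849.] z [ 95. 127. 156.]
320 front 119 x [451. 461. 474.] z [ 96. 105. 108.]
320 rear 174 x [830. 835. 849.] z [ 96. 140. 156.]
360 front 113 x [445. 455. 467.] z [ 96. 102. 105.]
360 rear 175 x [830. 834. 848.] z [ 97. 140. 155.]
```

```bash
cat >> h.py <<'E'
C=np.array([573.7,224.3]); yaw=np.radians(-8.0)
def plate(x,y): return C+np.array([[np.cos(yaw),-np.sin(yaw)],[np.sin(yaw),np.cos(yaw)]])@[x,y]
Q=(R.from_euler("z",yaw+np.pi/2)*R.from_euler("x",np.pi)).as_quat()
def fz(n=3):
    a=[]
    for _ in range(n): env.hold(0.02); a.append(monitor.state()["ft_force"][2])
    return np.mean(a)
E
python3 - <<'E'
from h import *
p=monitor.state()["position"]
env.move_l([p[0],p[1],400],feed=250)
q=ik([*plate(-24,-48),400],Q);print(q)
env.movep([*plate(-24,-48),400],Q)
print(monitor.state()["time_s"])
env.gripper_close(20)
print(monitor.state()["time_s"],monitor.state()["finger_gap"])
env.move_l([*plate(-24,-48),110],feed=200)
s=monitor.state();print(s["time_s"],s["position"],[fz(1) for _ in range(6)],monitor.state()["time_s"])
im=get_image("wrist");cv2.imwrite("pics/w1.png",im["frame"][:,:,::-1])
im=get_image("side");cv2.imwrite("pics/s1.png",cv2.resize(im["frame"][130:290,150:350,::-1],(800,600)))
E
```

```text
[ 2.99337217e-01  1.95300460e-01  1.55708487e+00 -4.44089210e-16
  1.38920732e+00  4.38963558e-01]
4.4833
5.25 0.001118209588455296
6.85 [543.96524666 180.31847078 110.9797322 ] [np.float64(0.10909936784780926), np.float64(0.35685178237776505), np.float64(0.5459587811770892), np.float64(-0.4771953413975196), np.float64(0.02888370612268633), np.float64(-0.4932572121971885)] 6.95
```

View pics/s1.png

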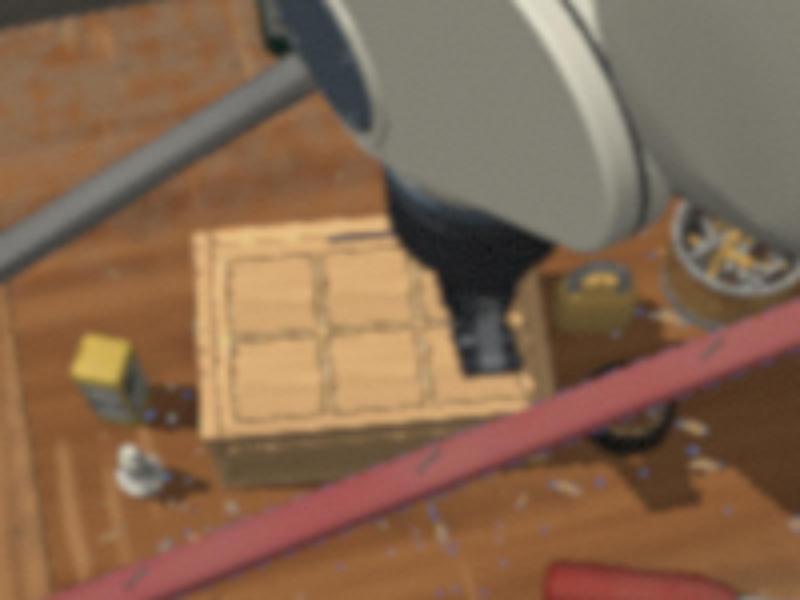

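View pics/w1.png

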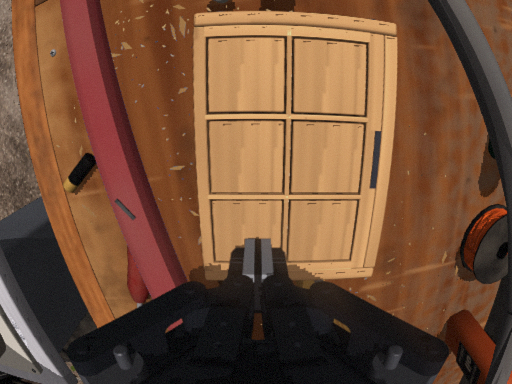

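The wrist picture shows the six plates with centres near (246,76), (329,77), (246,156) and (328,157). The field sits a few mm toward the front of the box, so I locate the plates precisely through the fisheye model.

```bash
python3 - <<'E'
from h import *
s=monitor.state(); im=get_image("wrist"); p=np.array(s["position"]); T=R.from_quat(s["tool_rot"]); M=np.array(im["mount"])
f=192/np.tan(np.radians(im["vfov"])/2)
def w(px):
    d=np.array([px[0]-im["cx"],px[1]-im["cy"]]);r=np.hypot(*d);a=r/f
    ray=np.r_[np.sin(a)*d/r,np.cos(a)]
    c=p+T.apply(M[:3,3]); v=T.apply(M[:3,:3]@ray); return (c+v*(85-c[2])/v[2])[:2]
Rz=np.array([[np.cos(yaw),-np.sin(yaw)],[np.sin(yaw),np.cos(yaw)]])
print(s["position"],s["time_s"])
for n,px in dict(flcorner=(196,13),blcorner=(397,24),p_fl=(246.5,76),p_bl=(329,77.5),p_fm=(246.5,156),p_bm=(327.5,158),cross_l=(288,117),cross_r=(287.5,197)).items(): print(n,(Rz.T@(w(px)-C)).round(1),w(px).round(1))
for q in pinpoint("wrist","panel")[:1]: print(q,(Rz.T@(w(q["pixel"])-C)))
E
```

```text
[543.66311204 180.24343872 110.74245751] 7.05
flcorner [-58.1  85.9] [528.1 317.4]
blcorner [58.7 85.5] [643.7 300.8]
p_fl [-29.8  47.8] [550.8 275.7]
p_bl [16.2 48.2] [596.5 269.7]
p_fm [-30.    2.3] [544.3 230.8]
p_bm [17.1  1.6] [590.8 223.5]
cross_l [-6.7 24.8] [570.5 249.8]
cross_r [ -5.8 -22.5] [564.8 202.8]
{'pixel': [285.5, 157.8], 'score': 0.79} [-7.65912026  1.33324883]
```

```bash
cat >> h.py <<'E'
off=np.array([-6.5,0.8])
def pl(x,y): return plate(*(np.array([x,y])+off))
def probe(x,y,zs):
    a=pl(x,y)
    env.move_l([*a,93],feed=150); t0=fz(6); env.move_l([*a,zs],feed=60)
    log=[];zc=None;z=zs
    while z>zs-14:
        f=fz()-t0; zz=monitor.state()["position"][2]; log.append((round(zz,2),round(f,1)))
        if zc is None and f>1.2: zc=zz
        if f>7 or (zc is not None and zc-zz<1.5 and f>4.5): break
        if zc is not None and zc-zz>7.5: break
        z-=0.6; env.move_l([*a,z],feed=20)
    print((x,y),"tare",round(t0,1),"t",round(monitor.state()["time_s"],2),log)
    return zc is not None and zc-zz>2.5
E
python3 - <<'E'
from h import *
r=probe(-24,-48,88)
if not r: env.move_l([*pl(-24,-48),93],feed=100)
print(r)
E
```

```text
(-24, -48) tare 0.3 t 9.93 [(np.float64(88.01), np.float64(-0.8)), (np.float64(87.46), np.float64(-0.2)), (np.float64(86.77), np.float64(-0.0)), (np.float64(86.19), np.float64(-0.3)), (np.float64(85.6), np.float64(-0.6)), (np.float64(85.01), np.float64(-0.7)), (np.float64(84.61), np.float64(3.2)), (np.float64(84.24), np.float64(7.2))]
False
```

```bash
python3 - <<'E'
from h import *
for x,y in [(24,-48),(24,0),(-24,0),(-24,48),(24,48)]:
    r=probe(x,y,86)
    if r:
        print("catch",x,y); env.hold(0.7)
        im=get_image("side")
    env.move_l([*pl(x,y),110 if r else 93],feed=40 if r else 100)
    if r: break
s=monitor.state();print(s["time_s"],s["position"])
im=get_image("wrist");cv2.imwrite("pics/w2.png",im["frame"][:,:,::-1])
E
```

```text
(24, -48) tare -0.1 t 12.26 [(np.float64(85.7), np.float64(0.3)), (np.float64(85.41), np.float64(0.4)), (np.float64(84.96), np.float64(1.8)), (np.float64(84.4), np.float64(4.2)), (np.float64(83.69), np.float64(5.0))]
(24, 0) tare -0.1 t 14.29 [(np.float64(85.65), np.float64(0.0)), (np.float64(85.45), np.float64(0.3)), (np.float64(84.92), np.float64(1.0)), (np.float64(84.54), np.float64(5.1))]
(-24, 0) tare 0.0 t 16.32 [(np.float64(85.53), np.float64(-0.4)), (np.float64(85.45), np.float64(0.1)), (np.float64(84.95), np.float64(1.3)), (np.float64(84.51), np.float64(4.9))]
(-24, 48) tare -0.1 t 18.36 [(np.float64(85.64), np.float64(0.7)), (np.float64(85.43), np.float64(0.1)), (np.float64(84.93), np.float64(0.8)), (np.float64(84.51), np.float64(4.8))]
(24, 48) tare -0.0 t 20.69 [(np.float64(85.67), np.float64(0.0)), (np.float64(85.46), np.float64(0.0)), (np.float64(84.94), np.float64(1.2)), (np.float64(84.55), np.float64(4.1)), (np.float64(84.22), np.float64(7.3))]
20.9417 [598.19294344 270.34071553  93.50645427]
```

View pics/w2.png

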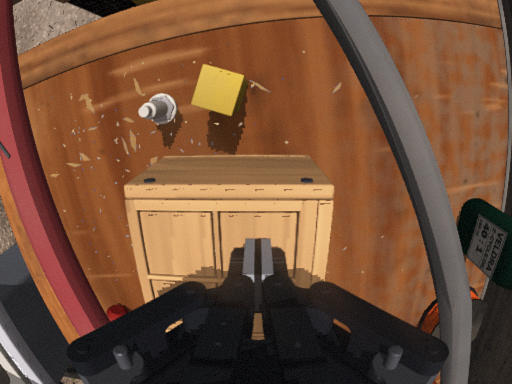

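Plate (24,-48) is the odd one out: it sank 0.7 mm for only 0.8 N more. I'll probe it again with a settle before each reading.

```bash
python3 - <<'E'
from h import *
a=pl(24,-48)
env.move_l([*a,93],feed=150); t0=fz(6); env.move_l([*a,85.5],feed=60)
z=85.5;log=[]
while z>74:
    z-=0.8; env.move_l([*a,z],feed=20); env.hold(0.05)
    f=fz(4)-t0; zz=monitor.state()["position"][2]; log.append((round(float(zz),2),round(float(f),1)))
    if f>9 or zz<77: break
print(log)
env.hold(0.6)
env.move_l([*a,120],feed=60)
env.move_l([*a,400],feed=250)
im=get_image("side");cv2.imwrite("pics/s3.png",cv2.resize(im["frame"][130:290,150:350,::-1],(800,600)))
im=get_image("wrist");cv2.imwrite("pics/w3.png",im["frame"][:,:,::-1])
print(monitor.state()["time_s"])
E
```

```text
[(84.79, 0.2), (83.93, -0.3), (83.29, 3.3), (82.44, 4.9), (81.53, 4.3), (80.66, 3.4), (79.97, 3.3), (79.15, 3.9), (78.34, 4.2), (78.02, 8.9), (77.91, 14.4)]
29.0333
```

View pics/w3.png

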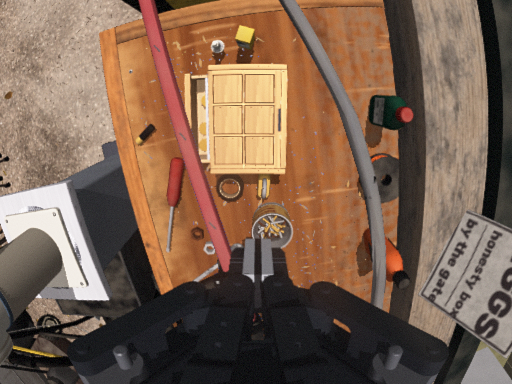

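View pics/s3.png

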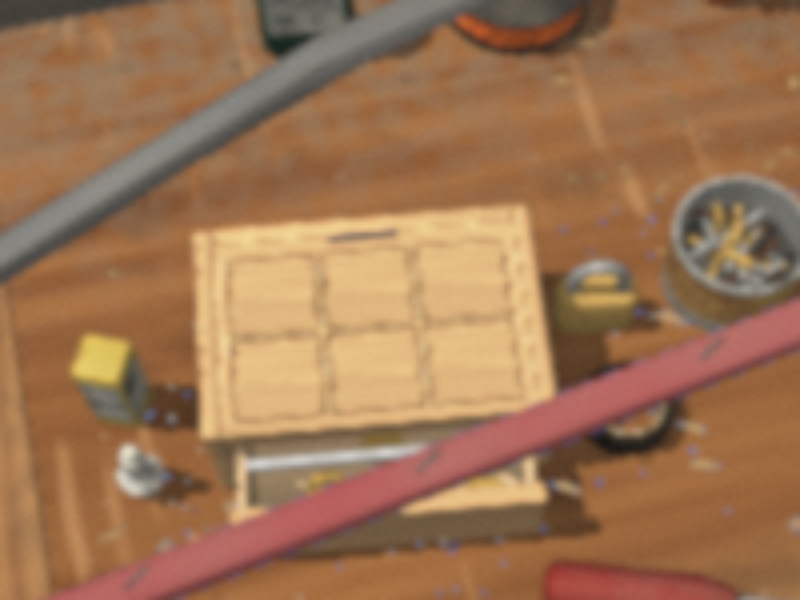

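The drawer is out: its front is at (187,120) in the wrist picture and across (230–548, 500) in the side crop. The plates look flush, the bystanders are where they were, and the hand is clear. Handing in.

```bash
python3 -c "
from h import *
print(ticket.close_job())"
```

```text
the job is handed in; nothing more can be done
None
```

The catch is the rear right plate (x +24, y -48); pressing it sprang the drawer out to what looks like its full travel. The hand is clear, the plate looks flush again, nothing round the box looks moved, and the job is handed in at about 29 s; no verdict came back.

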